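# Prise open the bottle cover and take off the safety cap

## Task

Pick up the screwdriver that lies by itself on the open bench, push its blade into the notch in the front edge of the metal cover on the bottle stand and lever the hinged cover fully open with it (keep the fingers off the cover while it is closed), then lay the screwdriver back on the bench. Press the bottle's push-and-turn safety cap down, keep it down while twisting it anticlockwise until it comes free, and lift it off without forcing it. Finish while holding the cap upright in the gripper straight above the bottle, about 5 cm higher than it sat; leave the jar, the side cutters and the bolt where they stand.

Things in the scene. Friction and masses are not known exactly. Their poses are not given: they have to be found in the camera images.
- neck_top (a point): Fixed grey sheet-metal stand, 124 x 112 mm, with a white bottle seated so that it cannot turn or lift. The point is the centre of the neck's top (under the cap), 78 mm above the bench. x points to the stand's rear (hinge side), z up. Front wall 56 mm in front of the bottle axis, 50 mm high; hinge 62 mm behind the axis.
- pry_notch (a point): Notch in the front wall of the aluminium cover (112 mm wide, 52 high, wall 3 mm): an opening 32 mm wide, 50 to 65 mm above the bench when shut, 116 mm in front of the hinge. The point is its middle, on the wall's outer face, 58 mm above the bench when shut; it moves with the cover; x to the rear. The cap's side is 34 mm behind the outer face.
- cover (a joint): Opening angle of the cover, rad: 0 shut, 1.75 fully open. The hinge runs along the stand's y axis, 62 mm behind the bottle axis, 51 mm above the bench; the front edge rises. Lifting takes about 0.5 to 1 N at the front edge; let go below about 0.65 it falls shut, beyond about 0.75 a spring swings it fully open.
- driver_handle (a point): Screwdriver lying flat, alone on the bench (not one of those in the wooden tray): 196 mm long, handle 28 mm thick and 98 mm long, round steel shank 6 mm thick. The point is on the tool's axis inside the handle near the balance point, 14 mm above the bench; its -y axis points along the tool to the blade tip, which is 118 mm away (the handle's front end 20 mm, its butt 78 mm the other way).
- cap_mid (a point): Black fluted safety cap, 44 mm across, 30 high, about 30 g; its centre, 77 mm above the bench when seated; z up. As it sits it can neither be pulled off nor turned. Pressed down 4.5 mm or more (6 to 7 is safe, 9 the end) it turns anticlockwise seen from above; after 55 degrees it is free to lift, 75 is a safe turn, 125 the stop. The stand's walls end 12 mm below it.
- seat (a joint): How far the cap's spring seat in the bottle neck is pressed down, in m: 0 at rest (cap on, unpressed, or cap off), 0.009 fully down. It pushes up with 4 N at rest and about 8 N at 6.5 mm.
- parts_jar: Jar with a screw lid, 53 mm across, 72 mm high, standing on the bench as a bystander; origin at the centre of its underside, z up. Not the bottle.
- side_cutters: Side cutters, 60 x 119 x 21 mm, lying on the bench, bystander; origin at the centre of the underside.
- hex_bolt: Hex bolt standing on its head, 17 mm wide, 38 mm high, bystander; origin at the centre of its underside.

How it is judged:
By the outcome, as a careful person would: the job done as asked, in the order asked, and still so for the second after the job is handed in, while the arm keeps its last pose, push and grip.
It also fails if it takes over 64 s, if anything falls off the work surface, if the arm or the gripper's body presses on something with over 40 N, if the wrist force passes 120 N, or if a joint passes its speed limit or range.

## Robot

A 6-joint arm with a two-finger parallel gripper is mounted at the origin on a cart in front of the work surface, level with it; the furniture and walls round the work are solid. World frame = base frame: x ahead of the robot, y to its left, z up, the work surface at z = 0. Lengths are in m, angles in rad, forces in N, time in s.
With the tool pointing down it reaches from about 0.4 to 0.825 m from the base axis. Payload 7 kg.
Tool frame: the origin (TCP) lies on the centre line of the jaws, within the pads' length; the fingertips stand 11 mm ahead of it and the grasp point (between the pads) lies 8 mm behind it; z points along the fingers, y is the direction in which the jaws open and shut (so a half turn about z gives the same grasp; the last joint's range is limited). The gripper opens to 88 mm and grips with 3 to 60 N. Pads are 19 mm wide; open, the fingers measure 130 mm over their backs; the gripper's body (78 mm by 193 mm) begins 47 mm behind the grasp point.
Start: joints at [1.544, 0.359, 0.012, 0, -1.224, -0.288], TCP at [0.209, 0.642, 0.238] pointing down, gripper open.
Joint ranges: [-3.07, 3.07], [-1.43, 2.12], [-1.02, 1.25], [-3.03, 1.67], [-3.05, -0], [-3.03, 3.03]. Speed limits (rad/s): [2.39, 2.39, 3.01, 3.14, 3.14, 3.14].

## Interface

Orientations are given as [roll, pitch, yaw] about the fixed x, y, z axes, in that order (R = Rz(yaw) Ry(pitch) Rx(roll)).
In Python, from station import * gives the robot as it stands.
- The arm moves only by the tool play_rows, never from a script. Its argument "targets" is a list of rows, each a list of 7 numbers: the turn, a rotation vector about the world's x, y, z in rad, then the shift along the world's x, y, z in m, then the opening, from 0 (shut) to 1 (fully open). A call has 1 to 12 rows; each row shifts and turns the pose as measured when the row begins; what a row does not reach is not made up. A row lasts 1/8 s, in which the tool goes at most 62.5 mm and 10.7 degrees, less where a joint would pass 70% of its speed; a pose out of reach is approached as far as the arm can. A call is refused whole if a number of a shift passes 0.0625 or a number of a turn 0.188, either way. A call with a gripper value outside its range is refused whole. The fingers move at their own pace and stop on an object; "grip_force" is the grip in N (left out, the last holds). Time passes only in rows, so rows that do not move let the fingers close. It gives the time, the measured TCP pose, the force and the opening at its end, in the units of the state.
- get_state(): the state, without advancing time (a new reading comes with each control period).
- grab_frame(name): name is "side" or "top"; returns (picture, depth): 384x512x3 uint8, blue, green, red; 384x512 float32, m along the optical axis (not along the pixel's ray), 0 where there is no reading.
- camera_params(name): a dict with "camera_matrix" (3x3 intrinsics, pixels), "dist" ([k1, k2, p1, p2, k3] as OpenCV has them; the pictures are not rectified), "extrinsics" (4x4, takes a point from world to camera coordinates). Camera axes: x right, y up, looking along -z (the intrinsics and any distortion apply to the point x, -y, -z); pixel columns grow to the right and rows downward; lengths in m; the calibration is good to about 2 mm. A picture is of the moment at which its call begins. camera_params takes no time and is no camera call.
- job_done(): hands the job in, once; it reports no verdict.
The state is a dict: "t": time; "q": joint angles; "qd": joint speeds; "joint_efforts": joint torques, N m; "eef_pos": TCP position; "ee_rot": TCP orientation; "force": force on the tool from outside, world axes, zero at the start; "moment": the same for the moment, N m; "width": finger opening in m.
Only numpy, scipy, OpenCV 4.12 (cv2) and the standard library are available. Lean on these libraries where they do the work, as an engineer would, in place of code of your own. Each camera call takes 0.05 s, during which the arm holds its last target.

## Working session

There is one attempt and no reset: what is moved stays moved. The work goes in short steps, Python scripts to look and compute and a tool call to move; the robot and the scene stay as the last step left them, time stands still between calls to the robot, and variables do not carry over. Pictures are saved under pics/ and viewed, and the job is handed in when it is done.

Besides the shell and the picture viewer there is one more tool, called after "Request:" by a JSON object that holds its "op" and its "data". play_rows: Moves the arm, as the interface text tells. Its arguments: {"type":"object","properties":{"targets":{"type":"array","items":{"type":"array","items":{"type":"number"}}},"grip_force":{"type":"number"}},"required":["targets"]}

```bash
ls -la; mkdir -p pics; python3 - <<'E'
from station import *
import cv2,numpy as np
print(get_state())
for n in("side","top"):
    p,d=grab_frame(n); cv2.imwrite(f"pics/{n}0.png",p); np.save(f"pics/{n}0d.npy",d); print(n,camera_params(n))
E
```

```text
total 12
drwxr-xr-x  3 agent agent 4096 Dec  7 14:20 .
drwxr-xr-x 23 root  root  4096 Dec  7 14:20 ..
drwxr-xr-x  2 agent agent 4096 Dec  7 14:20 pics
{'t': 0.0, 'q': array([ 1.54410034e+00,  3.59404604e-01,  1.10446625e-02, -3.33849632e-04,
       -1.22411918e+00, -2.88097880e-01]), 'qd': array([-2.51773140e-04,  8.07460893e-05,  5.59860219e-05,  1.26011577e-03,
       -8.45701114e-04, -2.20827471e-04]), 'joint_efforts': array([ 1.23243894e-04, -5.82721746e+01,  2.93056011e+01,  6.99725524e+00,
        6.95747993e-03, -1.54233867e-04]), 'eef_pos': array([0.20887886, 0.64135969, 0.23660799]), 'ee_rot': array([ 3.13989004e+00, -1.77271546e-04, -3.14907409e-01]), 'force': array([1.11027453, 0.08928792, 0.21688286]), 'moment': array([-0.00393045, -0.03187653, -0.00043489]), 'width': 0.08775092679959574}
side {'camera_matrix': array([[388.20313881,   0.        , 258.38072434],
       [  0.        , 388.20313881, 184.81217464],
       [  0.        ,   0.        ,   1.        ]]), 'dist': array([-0.03810378,  0.        ,  0.        ,  0.        ,  0.        ]), 'extrinsics': array([[ 0.86975374, -0.49307169,  0.02021724, -0.31399444],
       [ 0.2801756 ,  0.52711136,  0.80228128, -0.30542914],
       [-0.40623893, -0.69212276,  0.59660373, -0.53780134],
       [ 0.        ,  0.        ,  0.        ,  1.        ]])}
top {'camera_matrix': array([[350.97987097,   0.        , 253.86321212],
       [  0.        , 350.97987097, 194.48599329],
       [  0.        ,   0.        ,   1.        ]]), 'dist': array([-0.10127879,  0.        ,  0.        ,  0.        ,  0.        ]), 'extrinsics': array([[-0.02283446, -0.99902969, -0.03766   ,  0.25936752],
       [ 0.99913356, -0.02411551,  0.03392013, -0.45849849],
       [-0.0347954 , -0.03685282,  0.99871475, -0.95789741],
       [ 0.        ,  0.        ,  0.        ,  1.        ]])}
```

View pics/side0.png

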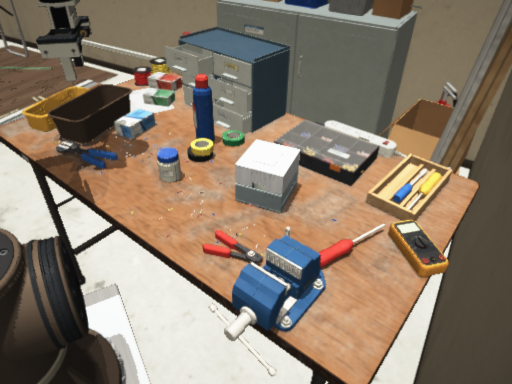

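View pics/top0.png

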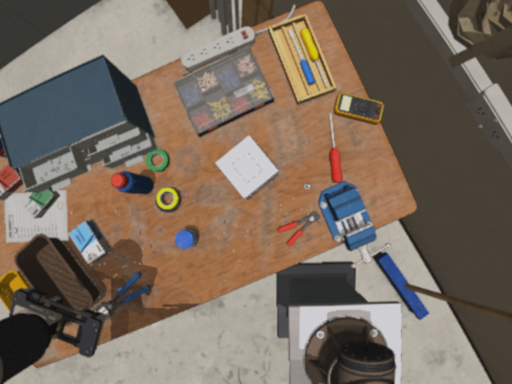

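```bash
cat > h.py <<'E'
import numpy as np,cv2
from station import *
def cam(n):
    c=camera_params(n); return np.array(c["camera_matrix"]),np.array(c["dist"]),np.array(c["extrinsics"])
def ray(n,uv):
    K,D,E=cam(n); p=cv2.undistortPoints(np.array(uv,float).reshape(-1,1,2),K,D).reshape(-1,2)
    d=np.c_[p[:,0],-p[:,1],-np.ones(len(p))]; R=E[:3,:3]; return -R.T@E[:3,3], d@R
def plane(n,uv,z):
    o,d=ray(n,uv); return o+d*((z-o[2])/d[:,2])[:,None]
def proj(n,P):
    K,D,E=cam(n); P=np.atleast_2d(P); c=P@E[:3,:3].T+E[:3,3]; c=c*[1,-1,-1]
    return cv2.projectPoints(c,np.zeros(3),np.zeros(3),K,D)[0].reshape(-1,2)
def cloud(n,d):
    h,w=d.shape; v,u=np.mgrid[:h,:w]; o,r=ray(n,np.c_[u.ravel(),v.ravel()]); P=o+r*d.ravel()[:,None]; P[d.ravel()==0]=np.nan
    return P.reshape(h,w,3)
def tri(uvs,uvt):
    o1,d1=ray("side",uvs);o2,d2=ray("top",uvt);d1=d1[0];d2=d2[0]
    s=np.linalg.lstsq(np.c_[d1,-d2],o2-o1,rcond=None)[0]; a=o1+s[0]*d1;b=o2+s[1]*d2; return (a+b)/2,np.linalg.norm(a-b)
E
python3 - <<'E'
from h import *
s=cv2.imread("pics/side0.png");t=cv2.imread("pics/top0.png")
cv2.imwrite("pics/s0c.png",cv2.resize(s[120:280,200:400],None,fx=4,fy=3.75,interpolation=cv2.INTER_CUBIC))
cv2.imwrite("pics/t0c.png",cv2.resize(t[90:260,200:400],None,fx=4,fy=3.5,interpolation=cv2.INTER_CUBIC))
C=cloud("top",np.load("pics/top0d.npy"))
for u,v in [(336,165),(336,150),(332,120),(247,167),(307,187),(345,205),(345,185),(316,216),(300,130)]: print((u,v),C[v,u].round(3))
E
```

```text
(336, 165) [0.539 0.022 0.025]
(336, 150) [0.58  0.021 0.026]
(332, 120) [ 0.67   0.023 -0.001]
(247, 167) [0.531 0.261 0.104]
(307, 187) [0.48  0.104 0.036]
(345, 205) [0.43  0.015 0.089]
(345, 185) [ 0.484 -0.003  0.017]
(316, 216) [0.401 0.079 0.012]
(300, 130) [ 0.645  0.114 -0.004]
```

View pics/s0c.png

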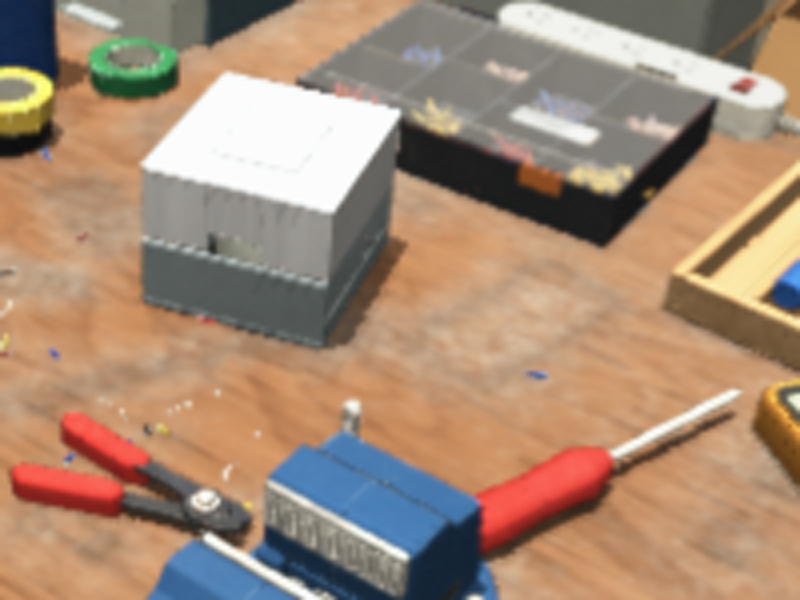

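View pics/t0c.png

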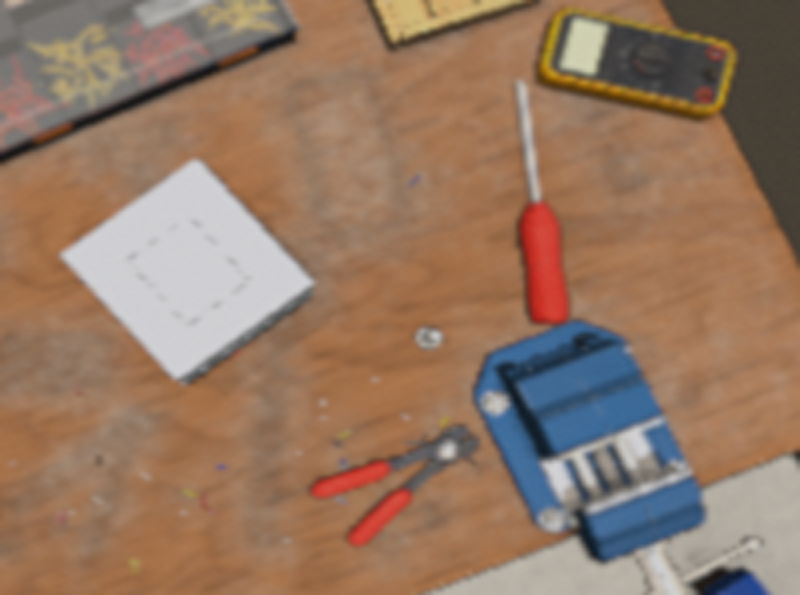

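```bash
python3 - <<'E'
from h import *
cs=lambda a:[[200+x/4-.4,120+y/3.75-.4] for x,y in a]; ct=lambda a:[[200+x/4-.4,90+y/3.5-.4] for x,y in a]
S=cs([(143,165),(225,73),(400,112),(332,212)])
print("side top corners z=.103\n",plane("side",S,.103).round(4))
T=ct([(62,256),(197,160),(314,286),(183,382)])
print("top corners\n",plane("top",T,.103).round(4))
print("base corners side",plane("side",cs([(145,300),(325,345)]),0).round(4))
print("notch side L/R bottom/top",plane("side",cs([(210,250),(262,262)]),.050).round(4), plane("side",cs([(207,232),(262,245)]),.065).round(4))
t=cv2.imread("pics/top0.png"); hsv=cv2.cvtColor(t,cv2.COLOR_BGR2HSV)
m=((hsv[...,0]<8)|(hsv[...,0]>174))&(hsv[...,1]>170)&(hsv[...,2]>90); m=m.astype(np.uint8); m[:, :322]=0;m[:,350:]=0;m[:135]=0;m[190:]=0
print(m.sum()); c=max(cv2.findContours(m,0,2)[0],key=cv2.contourArea).reshape(-1,2)
P=plane("top",c,.014); r=cv2.minAreaRect((P[:,:2]*1000).astype(np.float32)); print(r); 
ys,xs=np.nonzero(m); Q=plane("top",np.c_[xs,ys],.02)[:,:2]; mu=Q.mean(0);w,v=np.linalg.eigh(np.cov(Q.T)); print(mu,v[:,1],(Q-mu)@v[:,1]@np.ones(1) if 0 else (((Q-mu)@v[:,1]).min(),((Q-mu)@v[:,1]).max()))
print("tip",plane("top",ct([(520,82)]),.014),"neck",plane("top",ct([(538,203)]),.014),"butt",plane("top",ct([(551,321)]),.014))
print(tri(cs([(740,393)]),ct([(520,82)])), tri(cs([(612,455)]),ct([(538,203)])))
C=cloud("top",np.load("pics/top0d.npy"))
# vise heights
for v in range(178,200,3): print(v,C[v,330:365:5,2].round(3))
E
```

```text
side top corners z=.103
 [[0.4536 0.2694 0.103 ]
 [0.5454 0.3418 0.103 ]
 [0.612  0.253  0.103 ]
 [0.5195 0.181  0.103 ]]
top corners
 [[0.5441 0.3415 0.103 ]
 [0.6114 0.2545 0.103 ]
 [0.518  0.183  0.103 ]
 [0.4511 0.2668 0.103 ]]
base corners side [[0.4545 0.2721 0.    ]
 [0.5247 0.1854 0.    ]]
notch side L/R bottom/top [[0.4807 0.2417 0.05  ]
 [0.5004 0.2177 0.05  ]] [[0.478  0.2405 0.065 ]
 [0.4984 0.2151 0.065 ]]
304
((541.4130249023438, 21.494678497314453), (92.4382553100586, 26.611724853515625), 3.9660890102386475)
[0.5393844  0.02243983] [-0.99743348 -0.07159923] (np.float64(-0.04727893213752091), np.float64(0.044596393778276455))
tip [[0.68663518 0.03190428 0.014     ]] neck [[0.5889732  0.02314614 0.014     ]] butt [[0.49518248 0.017404   0.014     ]]
(array([0.68799449, 0.03082712, 0.01394538]), np.float64(0.0032670083811280593)) (array([0.59000222, 0.02267781, 0.01814431]), np.float64(0.004141447518655987))
178 [-0.     0.027  0.025  0.     0.002 -0.002  0.001]
181 [-0.002  0.024  0.021 -0.004  0.003  0.003 -0.001]
184 [-0.    -0.     0.009  0.01   0.008 -0.     0.002]
187 [ 0.008  0.008  0.009  0.034  0.058  0.006 -0.001]
190 [0.012 0.009 0.01  0.065 0.076 0.075 0.002]
193 [ 0.008  0.01   0.071  0.075  0.08   0.078 -0.003]
196 [ 0.065  0.075  0.078  0.077  0.081  0.077 -0.001]
199 [0.078 0.081 0.08  0.081 0.079 0.084 0.09 ]
```

```bash
python3 - <<'E'
from h import *
C=cloud("top",np.load("pics/top0d.npy"))
for u,v in [(118,180),(185,240),(140,183),(307,187),(130,290)]: print((u,v),C[v,u].round(3))
a=np.array([.209,.642]);b=np.array([.5695,.023]);d=(b-a)/np.linalg.norm(b-a);n=np.array([-d[1],d[0]])
P=C.reshape(-1,3);s=(P[:,:2]-a)@d;w=(P[:,:2]-a)@n
for k in np.arange(.15,.75,.05):
    m=(abs(s-k)<.04)&(abs(w)<.13); print(round(k,2),np.nanmax(P[m,2]).round(3))
E
```

```text
(118, 180) [0.499 0.556 0.196]
(185, 240) [0.347 0.43  0.072]
(140, 183) [0.497 0.533 0.115]
(307, 187) [0.48  0.104 0.036]
(130, 290) [0.2   0.61  0.003]
0.15 0.005
0.2 0.076
0.25 0.076
0.3 0.075
0.35 0.007
0.4 0.107
0.45 0.107
0.5 0.109
0.55 0.106
0.6 0.093
0.65 0.093
0.7 0.091
```

Request:
{"op": "play_rows", "data": {"targets": [[0,0,0.032,0.03,-0.0515,0,1],[0,0,0.032,0.03,-0.0515,0,1],[0,0,0.032,0.03,-0.0515,0,1],[0,0,0.032,0.03,-0.0515,0,1],[0,0,0.032,0.03,-0.0515,0,1],[0,0,0.032,0.03,-0.0515,0,1],[0,0,0.032,0.03,-0.0515,0,1],[0,0,0.032,0.03,-0.0515,0,1],[0,0,0.032,0.03,-0.0515,0,1],[0,0,0.032,0.03,-0.0515,0,1],[0,0,0.032,0.03,-0.0515,0,1],[0,0,0.032,0.03,-0.0515,0,1]], "grip_force": 45}}

```text
t: 1.6
eef_pos: [0.5732, 0.0045, 0.2327]
ee_rot: [3.136, -0.0, 0.089]
force: [0.5, 1.5, 0.6]
width: 0.0876
```

Request:
{"op": "play_rows", "data": {"targets": [[0,0,-0.016,-0.004,0.0185,-0.03,1],[0,0,0,0,0,-0.05,1],[0,0,0,0,0,-0.045,1],[0,0,0,0,0,0,1]]}}

```text
t: 2.1
eef_pos: [0.5702, 0.0163, 0.1037]
ee_rot: [3.135, 0.001, 0.062]
force: [0.3, 0.9, 0.9]
width: 0.0876
```

Request:
{"op": "play_rows", "data": {"targets": [[0.004,0,0.01,0,0.0068,-0.03,1],[0,0,0,0,0,-0.03,1],[0,0,0,0,0,-0.02,1],[0,0,0,0,0,0,1]]}}

```text
t: 2.6
eef_pos: [0.5754, 0.025, 0.0295]
ee_rot: [3.14, -0.009, 0.076]
force: [0.0, -0.2, 0.1]
width: 0.0877
```

```bash
python3 - <<'E'
from h import *
for n in("side","top"):
    p,d=grab_frame(n); 
    cv2.imwrite(f"pics/{n}1.png",cv2.resize(p[90:290,200:460],None,fx=3,fy=3))
s=get_state();print(s["eef_pos"],s["ee_rot"])
E
```

```text
[0.57653781 0.02535696 0.03082414] [ 3.14050176 -0.01152965  0.07581099]
```

View pics/side1.png

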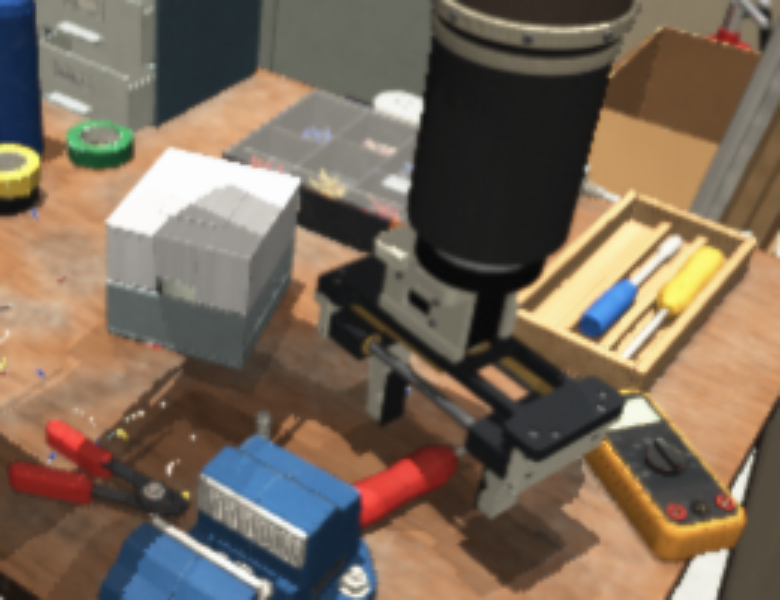

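View pics/top1.png

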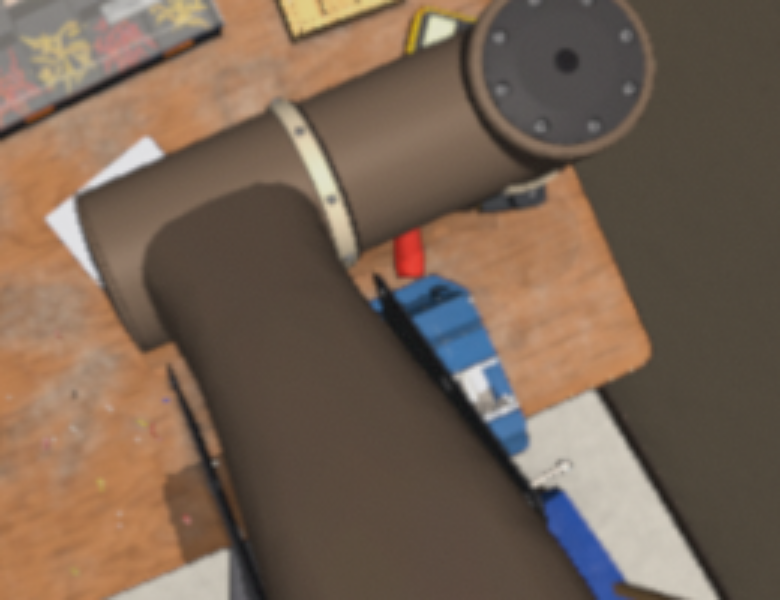

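```bash
python3 - <<'E'
from h import *
s=get_state();print({k:(v if k=='t' else np.round(v,3)) for k,v in s.items()})
p,d=grab_frame("top"); C=cloud("top",d)
for v in range(150,384,20): print(v,C[v,270:400:15,2].round(2))
cv2.imwrite("pics/side2.png",grab_frame("side")[0])
E
```

```text
{'t': 2.7, 'q': array([ 0.386,  0.409, -0.459,  0.007, -0.692,  1.255]), 'qd': array([-0.001, -0.008, -0.002, -0.003,  0.008, -0.001]), 'joint_efforts': array([-2.8000e-02, -5.1845e+01,  1.9758e+01,  4.6270e+00,  8.6000e-02,
        0.0000e+00]), 'eef_pos': array([0.577, 0.025, 0.031]), 'ee_rot': array([ 3.141, -0.012,  0.076]), 'force': array([ 0.748, -0.44 ,  0.466]), 'moment': array([-0.018, -0.039,  0.033]), 'width': np.float64(0.087)}
150 [0.44 0.44 0.45 0.44 0.44 0.43 0.42 0.4  0.  ]
170 [ 0.48  0.49  0.5   0.43   nan -0.    0.   -0.01 -0.  ]
190 [ 0.51  0.53  0.54  0.54  0.51  0.07 -0.   -0.    0.  ]
210 [ 0.54  0.56  0.57  0.58  0.58  0.55  0.09  0.   -0.  ]
230 [ 0.54  0.58  0.59  0.6   0.61  0.61  0.58  0.09 -0.7 ]
250 [ 0.56  0.6   0.61  0.62  0.63  0.63  0.63  0.61 -0.7 ]
270 [-0.    0.6   0.63  0.64  0.65  0.65  0.65  0.65 -0.56]
290 [-0.7   0.61  0.64  0.65  0.66  0.66  0.67  0.67  0.67]
310 [-0.7  -0.6   0.64  0.66  0.67  0.68  0.68  0.69  0.69]
330 [-0.7  -0.6  -0.    0.67  0.68  0.69  0.69  0.7   0.7 ]
350 [-0.71 -0.7   0.    0.67  0.69  0.7   0.7   0.71  0.71]
370 [-0.69 -0.7  -0.    0.01  0.69  0.71  0.71  0.72  0.73]
```

View pics/side2.png

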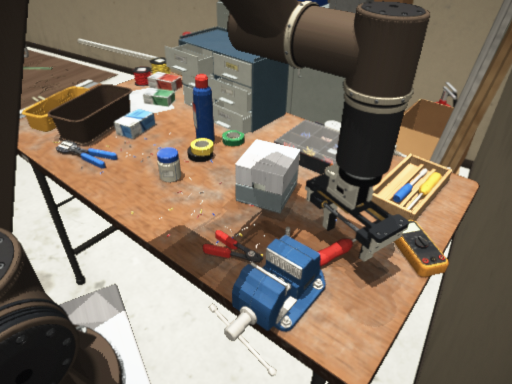

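Request:
{"op": "play_rows", "data": {"targets": [[0,0.012,0,-0.006,-0.0015,-0.008,1],[0,0,0,0,0,-0.008,1],[0,0,0,0,0,0,1]]}}

```text
t: 3.18
eef_pos: [0.5706, 0.0239, 0.0155]
ee_rot: [-3.141, -0.001, 0.075]
force: [-0.8, 0.2, 0.2]
width: 0.0878
```

Request:
{"op": "play_rows", "data": {"targets": [[0,0,0,0,0,-0.001,0],[0,0,0,0,0,0,0],[0,0,0,0,0,0,0],[0,0,0,0,0,0,0],[0,0,0,0,0,0,0],[0,0,0,0,0,0,0]], "grip_force": 45}}

```text
t: 3.92
eef_pos: [0.5708, 0.0239, 0.0145]
ee_rot: [-3.141, -0.001, 0.076]
force: [-1.2, 0.3, 0.7]
width: 0.033
```

Request:
{"op": "play_rows", "data": {"targets": [[0,0,0,0,0,0,0],[0,0,0,0,0,0,0],[0,0,0,0,0,0,0]]}}

```text
t: 4.3
eef_pos: [0.5708, 0.0239, 0.0145]
ee_rot: [-3.141, -0.002, 0.076]
force: [0.2, -0.3, -0.6]
width: 0.0268
```

Request:
{"op": "play_rows", "data": {"targets": [[0,0,0,0,0,0.05,0],[0,0,0,0,0,0.05,0],[0,0,0.08,-0.02,0.015,0.025,0],[0,0,0.1,-0.033,0.0215,0,0],[0,0,0.1,-0.033,0.0215,0,0],[0,0,0.1,-0.033,0.0215,0,0],[0,0,0.1,-0.033,0.0215,0,0],[0,0,0.1,-0.033,0.0215,0,0],[0,0,0,0,0,0,0],[0,0,0,0,0,0,0]]}}

```text
t: 5.55
eef_pos: [0.3791, 0.1488, 0.1423]
ee_rot: [-3.141, -0.002, 0.673]
force: [-0.1, 0.0, -0.9]
width: 0.0269
```

```bash
python3 - <<'E'
from h import *
for n in("side","top"):
    p,d=grab_frame(n); cv2.imwrite(f"pics/{n}3r.png",p); np.save(f"pics/{n}3d.npy",d)
    cv2.imwrite(f"pics/{n}3.png",cv2.resize(p[90:290,150:350],None,fx=4,fy=3))
s=get_state();print(s["eef_pos"],s["ee_rot"],s["q"])
E
```

```text
[0.37936046 0.14839097 0.14204833] [-3.14066473e+00 -1.34705573e-03  6.71408077e-01] [ 8.62445553e-01 -2.81856473e-03 -6.81915926e-01 -8.43112780e-04
 -8.90200398e-01  1.38028952e+00]
```

View pics/side3.png

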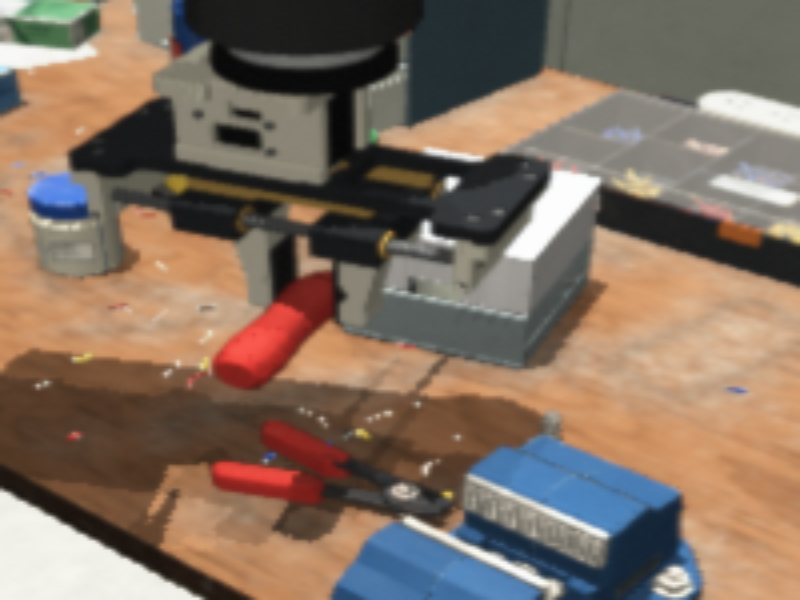

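View pics/top3.png

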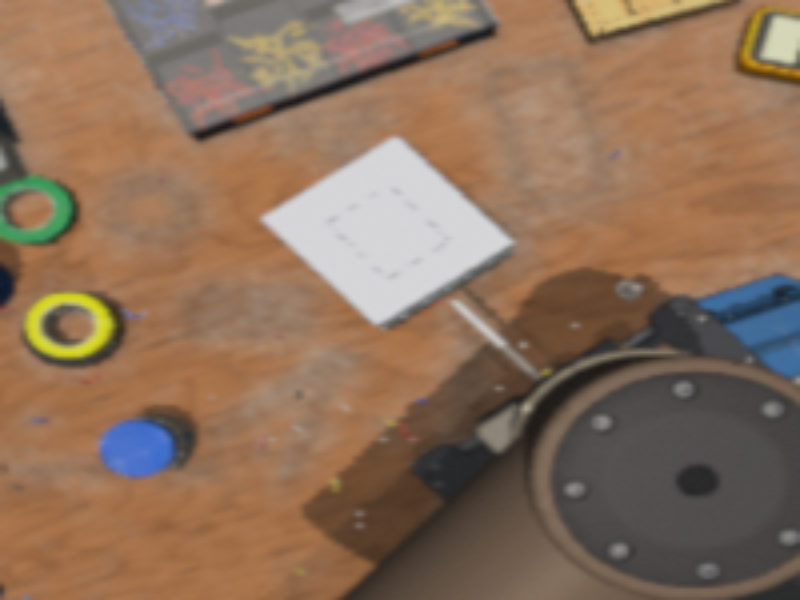

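```bash
python3 - <<'E'
from h import *
ct=lambda a:[[150+(x+.5)/4-.5,90+(y+.5)/3-.5] for x,y in a]
print(plane("top",ct([(455,301),(533,374)]),.142).round(4))
c=plane("top",ct([(262,217),(398,137),(515,242),(383,327)]),.103);print(c.round(4),c.mean(0))
t=cv2.imread("pics/top3r.png"); g=cv2.cvtColor(t,cv2.COLOR_BGR2HSV); m=((g[...,2]>175)&(g[...,1]<40)).astype(np.uint8); m[:120]=0;m[:,:205]=0;m[:,290:]=0;m[203:]=0
k=max(cv2.findContours(m,0,1)[0],key=cv2.contourArea).reshape(-1,2); P=plane("top",k,.103)
print(cv2.minAreaRect((P[:,:2]*1000).astype(np.float32)))
C=cloud("top",np.load("pics/top3d.npy")); print(C[167,245:252,2], C[170,240])
E
```

```text
[[0.4702 0.2207 0.142 ]
 [0.4109 0.1756 0.142 ]]
[[0.5459 0.3414 0.103 ]
 [0.6114 0.2538 0.103 ]
 [0.5205 0.1823 0.103 ]
 [0.4513 0.2667 0.103 ]] [0.53227458 0.26104875 0.103     ]
((533.0743408203125, 263.42657470703125), (117.52901458740234, 111.8297119140625), 37.44596481323242)
[0.1052367  0.10532796 0.10286168 0.10328479 0.10256853 0.10569562
 0.10138366] [0.52397214 0.27879772 0.10193587]
```

Request:
{"op": "play_rows", "data": {"targets": [[0,0,-0.008,0.0035,-0.0045,-0.03,0],[0,0,0,0,0,-0.03,0],[0,0,0,0,0,-0.015,0],[0,0,0,0,0,0,0],[0,0,0,0,0,0,0]]}}

```text
t: 6.28
eef_pos: [0.3864, 0.142, 0.0652]
ee_rot: [-3.141, -0.002, 0.654]
force: [-0.3, 1.0, -1.2]
width: 0.0266
```

Request:
{"op": "play_rows", "data": {"targets": [[0,0,0.008,-0.003,0.004,-0.0075,0],[0,0,0,0,0,0,0],[0,0,0,0,0,0,0]]}}

```text
t: 6.65
eef_pos: [0.3841, 0.1469, 0.0585]
ee_rot: [-3.141, -0.004, 0.662]
force: [0.8, -0.7, -0.8]
width: 0.0269
```

```bash
python3 - <<'E'
from h import *
for n in("side","top"):
    p,d=grab_frame(n); cv2.imwrite(f"pics/{n}4r.png",p); np.save(f"pics/{n}4d.npy",d)
    q=p[150:230,220:320] if n=="side" else p[130:230,200:325]
    cv2.imwrite(f"pics/{n}4.png",cv2.resize(q,None,fx=6,fy=6))
s=get_state();print(s["eef_pos"],s["ee_rot"],s["q"])
E
```

```text
[0.38409482 0.14688011 0.05846875] [-3.14087933 -0.00446365  0.66233938] [ 8.50618333e-01  1.36424557e-01 -7.85319871e-01  2.24249892e-04
 -6.44533630e-01  1.38234001e+00]
```

View pics/side4.png

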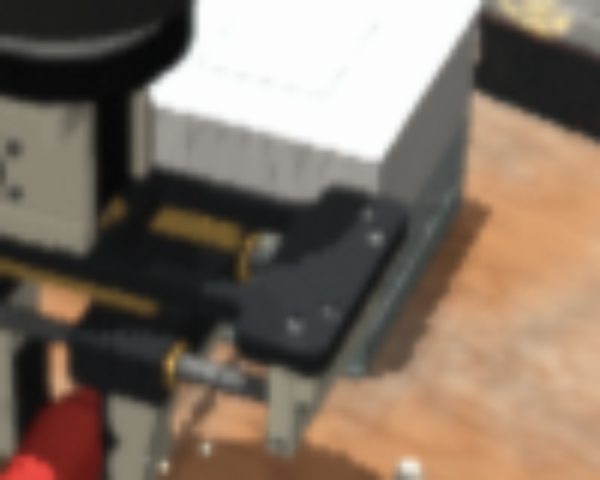

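View pics/top4.png

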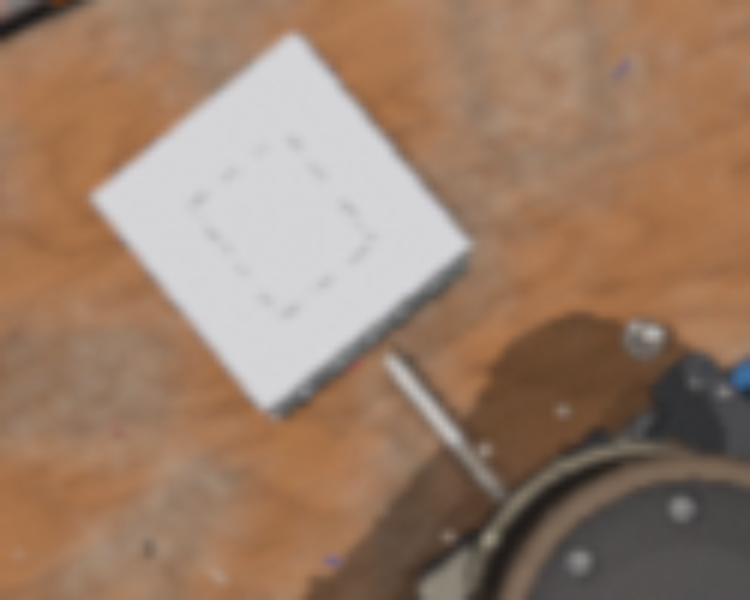

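```bash
python3 - <<'E'
from h import *
ct=lambda a:[[200+(x+.5)/6-.5,130+(y+.5)/6-.5] for x,y in a]
print(plane("top",ct([(390,350)]),.058).round(4), plane("top",ct([(471,240),(272,413),(293,32),(90,196)]),.103).round(4))
E
```

```text
[[0.4795 0.2182 0.058 ]] [[0.5224 0.183  0.103 ]
 [0.452  0.2679 0.103 ]
 [0.6125 0.2555 0.103 ]
 [0.5454 0.3428 0.103 ]]
```

Request:
{"op": "play_rows", "data": {"targets": [[0,0,0,0.0075,0.006,-0.0005,0],[0,0,0,0.008,0.006,0,0],[0,0,0,0.0075,0.006,0,0],[0,0,0,0,0,0,0],[0,0,0,0,0,0,0]]}}

```text
t: 7.38
eef_pos: [0.4094, 0.1667, 0.0581]
ee_rot: [-3.141, -0.005, 0.662]
force: [0.3, -0.3, -1.7]
width: 0.0265
```

```bash
python3 - <<'E'
from h import *
n="top"
p,d=grab_frame(n)
cv2.imwrite(f"pics/{n}5.png",cv2.resize(p[130:230,200:325],None,fx=6,fy=6))
s=get_state();print(s["eef_pos"],s["ee_rot"],s["force"])
E
```

```text
[0.40941777 0.16673365 0.05808619] [-3.14096519 -0.00515643  0.66258134] [ 1.235557    0.08224022 -1.33919527]
```

View pics/top5.png

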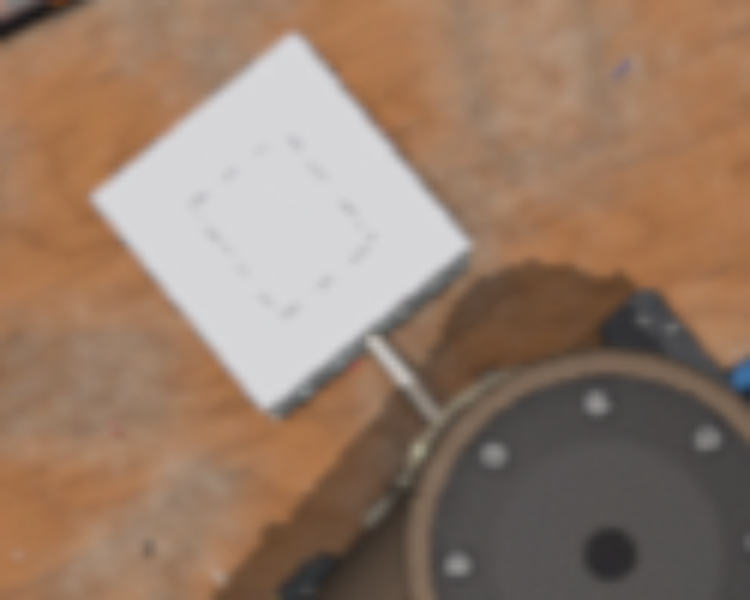

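Request:
{"op": "play_rows", "data": {"targets": [[0,0,0,0,0,0.009,0],[0,0,0,0.0008,0.0006,0.009,0],[0,0,0,0.0024,0.0018,0.009,0],[0,0,0,0.0024,0.0018,0.007,0],[0,0,0,0.0024,0.0018,0.007,0]]}}

```text
t: 8.05
eef_pos: [0.4173, 0.1727, 0.1023]
ee_rot: [-3.141, -0.005, 0.663]
force: [0.6, -0.2, -2.7]
width: 0.027
```

```bash
python3 - <<'E'
from h import *
for n in("side","top"):
    p,d=grab_frame(n)
    q=p[110:230,210:330] if n=="side" else p[130:230,200:325]
    cv2.imwrite(f"pics/{n}6.png",cv2.resize(q,None,fx=5,fy=5))
C=cloud("top",d)
print(C[195:120:-5,246:249].mean(1).round(3))
s=get_state();print(s["eef_pos"],s["ee_rot"],s["force"])
E
```

```text
[[ 0.464  0.268  0.007]
 [ 0.473  0.262  0.101]
 [ 0.485  0.261  0.12 ]
 [ 0.495  0.26   0.138]
 [ 0.508  0.259  0.139]
 [ 0.52   0.259  0.134]
 [ 0.532  0.259  0.133]
 [ 0.545  0.259  0.128]
 [ 0.558  0.259  0.123]
 [ 0.572  0.259  0.118]
 [ 0.585  0.259  0.115]
 [ 0.598  0.259  0.111]
 [ 0.612  0.259  0.105]
 [ 0.648  0.264 -0.001]
 [ 0.663  0.264 -0.003]]
[0.41793743 0.17315609 0.10261421] [-3.14082916 -0.00699125  0.66288371] [ 0.36305934 -0.67821323 -0.70728918]
```

View pics/side6.png

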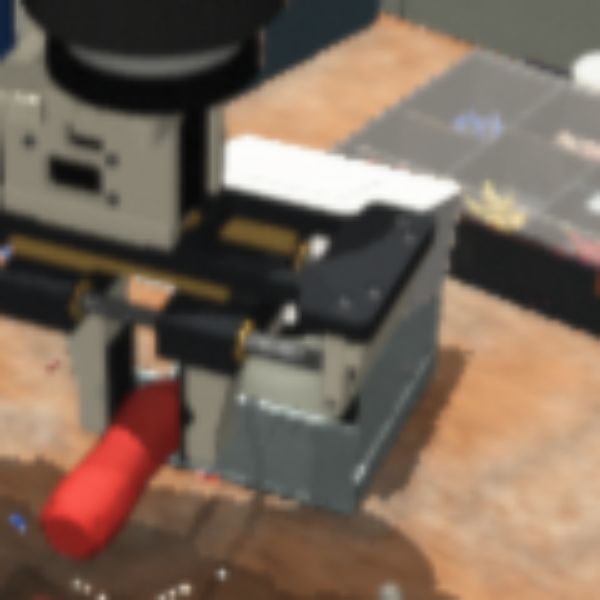

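View pics/top6.png

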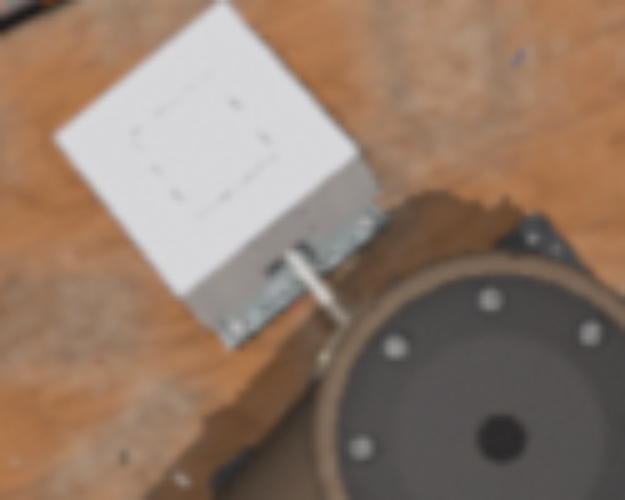

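Request:
{"op": "play_rows", "data": {"targets": [[0,0,0,0.002,0.0015,0.007,0],[0,0,0,0.003,0.0023,0.007,0],[0,0,0,0.0032,0.0025,0.006,0],[0,0,0,0.0035,0.0027,0.006,0],[0,0,0,0.0045,0.0035,0.006,0],[0,0,0,0.005,0.0039,0.006,0],[0,0,0,0.005,0.0039,0.006,0],[0,0,0,0.005,0.0039,0.006,0],[0,0,0,0,0,0,0],[0,0,0,0,0,0,0]]}}

```text
t: 9.4
eef_pos: [0.4512, 0.199, 0.1556]
ee_rot: [-3.141, -0.006, 0.663]
force: [-0.8, -0.1, -1.1]
width: 0.0266
```

```bash
python3 - <<'E'
from h import *
for n in("side","top"):
    p,d=grab_frame(n)
    q=p[90:230,190:330] if n=="side" else p[110:230,200:325]
    cv2.imwrite(f"pics/{n}7.png",cv2.resize(q,None,fx=4,fy=4))
s=get_state();print(s["eef_pos"],s["ee_rot"],s["force"])
E
```

```text
[0.45125539 0.19891437 0.15561967] [-3.14098341 -0.00580925  0.66274777] [ 0.12029042 -0.19784142 -1.1879147 ]
```

View pics/side7.png

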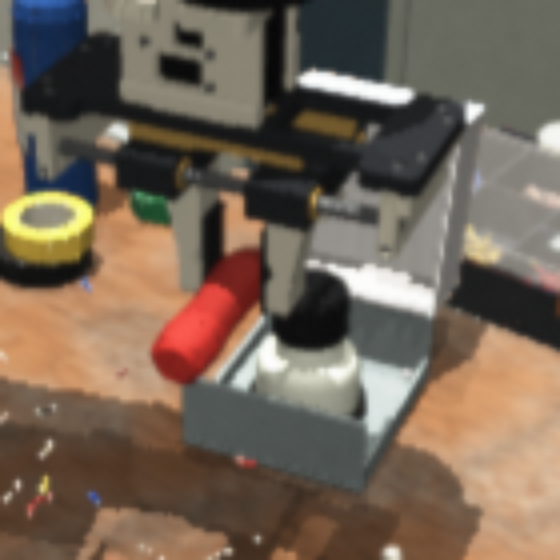

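View pics/top7.png

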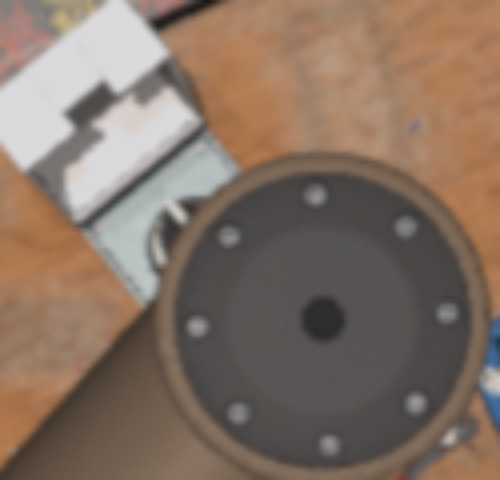

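Request:
{"op": "play_rows", "data": {"targets": [[0,0,0,-0.04,-0.031,0,0],[0,0,-0.06,0.005,-0.02,0,0],[0,0,-0.1,0.02,-0.025,0,0],[0,0,-0.1,0.033,-0.025,0,0],[0,0,-0.1,0.033,-0.025,0,0],[0,0,-0.1,0.033,-0.025,0,0],[0,0,-0.1,0.03,-0.022,0,0],[0,0,0,0,0,0,0],[0,0,0,0,0,0,0]]}}

```text
t: 10.62
eef_pos: [0.5659, 0.0192, 0.1538]
ee_rot: [-3.141, -0.003, 0.087]
force: [-1.2, 0.2, -0.6]
width: 0.0271
```

```bash
python3 - <<'E'
from h import *
for n in("side","top"):
    p,d=grab_frame(n); cv2.imwrite(f"pics/{n}8.png",p); np.save(f"pics/{n}8d.npy",d)
    cv2.imwrite(f"pics/{n}8c.png",cv2.resize(p[90:250,180:340],None,fx=4.5,fy=3.75))
s=get_state();print(s["eef_pos"],s["ee_rot"],s["force"])
E
```

```text
[0.56586008 0.01967978 0.15415118] [-3.14106444 -0.00399634  0.08779608] [-0.37111563  0.75939006 -0.24475817]
```

View pics/side8c.png

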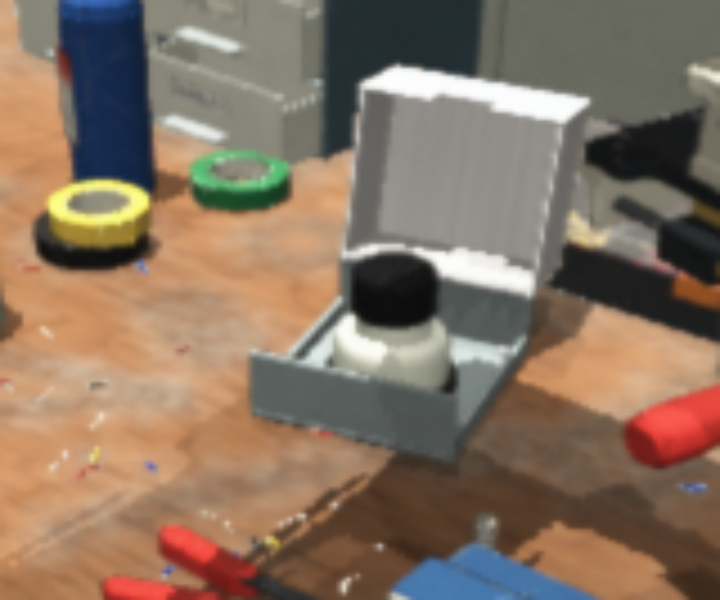

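View pics/top8c.png

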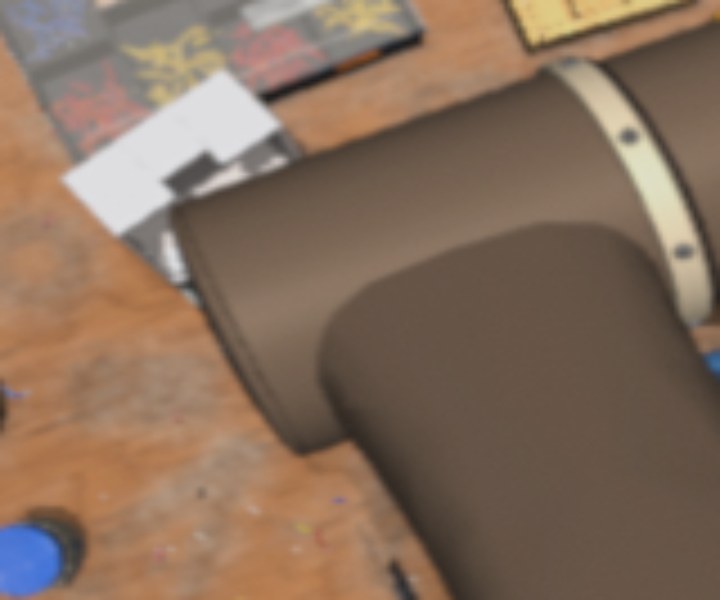

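Request:
{"op": "play_rows", "data": {"targets": [[0,0,0,0.007,0.005,-0.03,0],[0,0,0,0,0,-0.035,0],[0,0,0,0,0,-0.03,0],[0,0,0,0,0,-0.02,0],[0,0,0,0,0,0,0],[0,0,0,0,0,0,0]]}}

```text
t: 11.48
eef_pos: [0.5717, 0.0292, 0.0401]
ee_rot: [-3.14, -0.01, 0.098]
force: [0.7, -0.1, -0.6]
width: 0.0272
```

Request:
{"op": "play_rows", "data": {"targets": [[0,0.008,-0.01,0.001,-0.003,-0.012,0],[0,0,0,0,0,-0.008,0],[0,0,0,0,0,-0.003,0],[0,0,0,0,0,0,0]]}}

```text
t: 11.98
eef_pos: [0.5739, 0.0265, 0.0176]
ee_rot: [-3.138, -0.005, 0.087]
force: [0.3, 0.1, 0.1]
width: 0.0271
```

Request:
{"op": "play_rows", "data": {"targets": [[0,0.004,0,0,0,-0.0025,0],[0,0,0,0,0,0,0],[0,0,0,0,0,0,0]]}}

```text
t: 12.35
eef_pos: [0.5742, 0.0266, 0.0153]
ee_rot: [-3.138, -0.001, 0.087]
force: [0.1, 0.2, -1.4]
width: 0.027
```

Request:
{"op": "play_rows", "data": {"targets": [[0,0,0,0,0,-0.0008,0],[0,0,0,0,0,0,1],[0,0,0,0,0,0,1],[0,0,0,0,0,0,1],[0,0,0,0,0,0,1],[0,0,0,0,0,0,1],[0,0,0,0,0,0,1],[0,0,0,0,0,0,1]]}}

```text
t: 13.35
eef_pos: [0.5746, 0.0267, 0.015]
ee_rot: [-3.137, -0.002, 0.088]
force: [-0.1, -0.4, -0.3]
width: 0.0862
```

Request:
{"op": "play_rows", "data": {"targets": [[0,0,0,0,0,0.05,1],[0,0,0,0,0,0.06,1],[0,0,0,0,0,0.06,1],[0,0,0,-0.035,0.015,0.03,1],[0,0,-0.02,-0.045,0.025,0,1],[0,0,-0.02,-0.045,0.025,0,1],[0,0,-0.02,-0.045,0.025,0,1],[0,0,0,0,0,0,0.65],[0,0,0,0,0,0,0.65],[0,0,0,0,0,0,0.65]]}}

```text
t: 14.6
eef_pos: [0.3995, 0.1178, 0.2213]
ee_rot: [-3.134, -0.003, 0.025]
force: [-0.0, -0.7, -0.5]
width: 0.0636
```

```bash
python3 - <<'E'
from h import *
for n in("side","top"):
    p,d=grab_frame(n); cv2.imwrite(f"pics/{n}9.png",p); np.save(f"pics/{n}9d.npy",d)
    cv2.imwrite(f"pics/{n}9c.png",cv2.resize(p[90:250,180:360],None,fx=4.4,fy=3.75))
s=get_state();print(s["eef_pos"],s["ee_rot"],s["force"])
E
```

```text
[0.39952255 0.11766874 0.22110969] [-3.13483793e+00 -2.73250757e-03  2.44229080e-02] [ 0.49191999 -1.25801542 -0.71663376]
```

View pics/side9c.png

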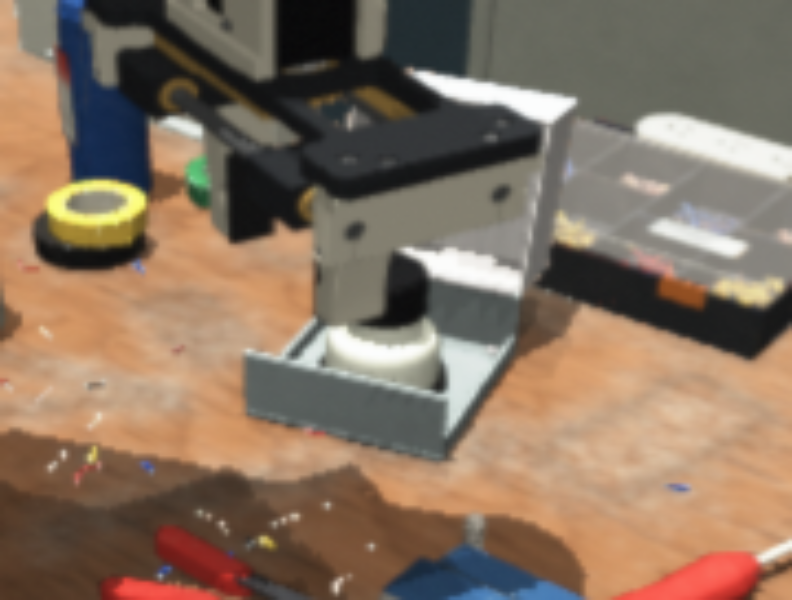

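View pics/top9c.png

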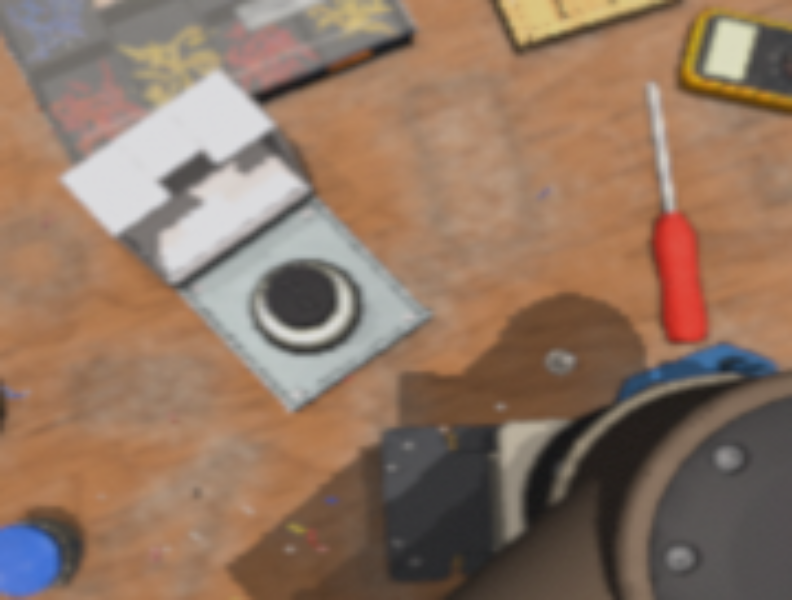

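```bash
python3 - <<'E'
from h import *
p=cv2.imread("pics/top9.png"); g=cv2.cvtColor(p,cv2.COLOR_BGR2GRAY)
m=(g<85).astype(np.uint8); w=np.zeros_like(m); cv2.circle(w,(249,168),13,1,-1); m&=w
n,l,st,ce=cv2.connectedComponentsWithStats(m); k=1+st[1:,4].argmax(); print(st[k],ce[k])
c=max(cv2.findContours((l==k).astype(np.uint8),0,1)[0],key=cv2.contourArea); (u,r)=cv2.minEnclosingCircle(c); print(u,r)
print(plane("top",[ce[k],u],.092).round(4)); P=plane("top",c.reshape(-1,2),.092); print(P.min(0),P.max(0))
C=cloud("top",np.load("pics/top9d.npy")); print(C[165:171,246:252,2].round(3))
# bottle shoulder/stand corners
ct=lambda a:[[180+(x+.5)/4.4-.5,90+(y+.5)/3.75-.5] for x,y in a]
print(plane("top",ct([(432,317),(293,410)]),.05).round(4))
E
```

```text
[240 161  16  16 205] [247.91219512 168.51219512]
(248.0, 168.5) 8.500100135803223
[[0.5283 0.2593 0.092 ]
 [0.5283 0.259  0.092 ]]
[0.50887246 0.24104225 0.092     ] [0.54780916 0.27943613 0.092     ]
[[0.09  0.091 0.09  0.091 0.091 0.091]
 [0.091 0.09  0.093 0.093 0.093 0.093]
 [0.094 0.094 0.094 0.091 0.091 0.089]
 [0.091 0.092 0.093 0.093 0.092 0.092]
 [0.097 0.092 0.095 0.088 0.092 0.09 ]
 [0.093 0.09  0.095 0.093 0.093 0.093]]
[[0.5157 0.1822 0.05  ]
 [0.4517 0.2678 0.05  ]]
```

Request:
{"op": "play_rows", "data": {"targets": [[0,-0.1,-0.01,0.025,0.03,0,0.65],[0,-0.1,-0.01,0.035,0.038,-0.015,0.65],[0,-0.1,0,0.035,0.038,-0.015,0.65],[0,0,0,0.033,0.035,-0.02,0.65],[0,0,0,0,0,0,0.65],[0,0,0,0,0,0,0.65]], "grip_force": 45}}

```text
t: 15.45
eef_pos: [0.5341, 0.2605, 0.1668]
ee_rot: [-3.14, -0.308, -0.002]
force: [0.4, -0.3, -0.0]
width: 0.0568
```

Descend to just above, correcting lateral.

Request:
{"op": "play_rows", "data": {"targets": [[0,0.008,0,-0.0055,-0.0012,-0.02,0.65],[0,0,0,0,0,-0.02,0.65],[0,0,0,0,0,-0.015,0.65],[0,0,0,0,0,0,0.65],[0,0,0,0,0,0,0.65]]}}

```text
t: 16.08
eef_pos: [0.5298, 0.2566, 0.1144]
ee_rot: [-3.136, -0.304, -0.008]
force: [-0.8, 0.5, -0.4]
width: 0.0567
```

Request:
{"op": "play_rows", "data": {"targets": [[0,0,0,-0.0015,0.0027,-0.005,0.65],[0,0,0,0,0,-0.005,0.65],[0,0,0,0,0,0,0.65]]}}

```text
t: 16.45
eef_pos: [0.5288, 0.2601, 0.1056]
ee_rot: [-3.133, -0.306, -0.009]
force: [0.3, -1.2, -0.1]
width: 0.0571
```

```bash
python3 - <<'E'
from h import *
for n in("side","top"):
    p,d=grab_frame(n)
    cv2.imwrite(f"pics/{n}10c.png",cv2.resize(p[90:230,190:350],None,fx=5,fy=4.2))
s=get_state();print(s["eef_pos"],s["ee_rot"],s["force"],s["q"])
E
```

```text
[0.52903649 0.26029331 0.10596069] [-3.13272302 -0.30612787 -0.00878902] [-0.62451939  0.21030304 -0.20175861] [ 0.88710029  0.20776153 -0.78465688  0.57085677 -0.43916017  0.1733564 ]
```

View pics/side10c.png

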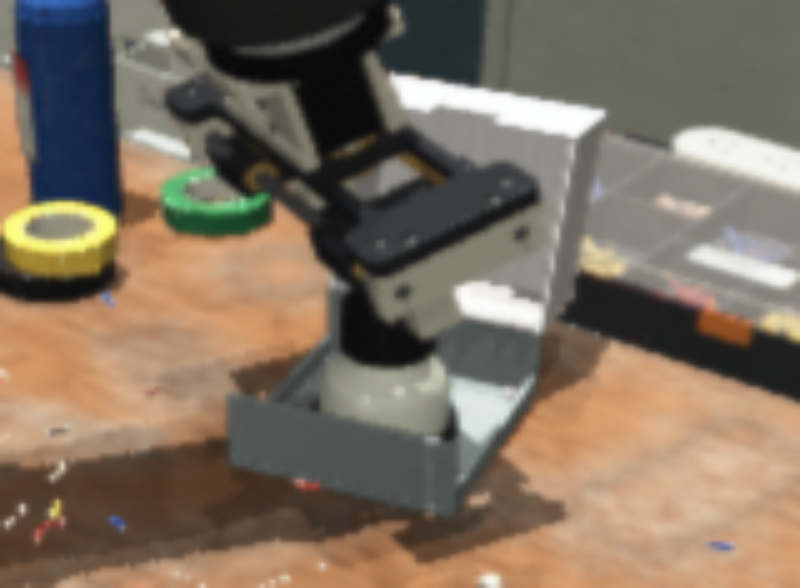

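View pics/top10c.png

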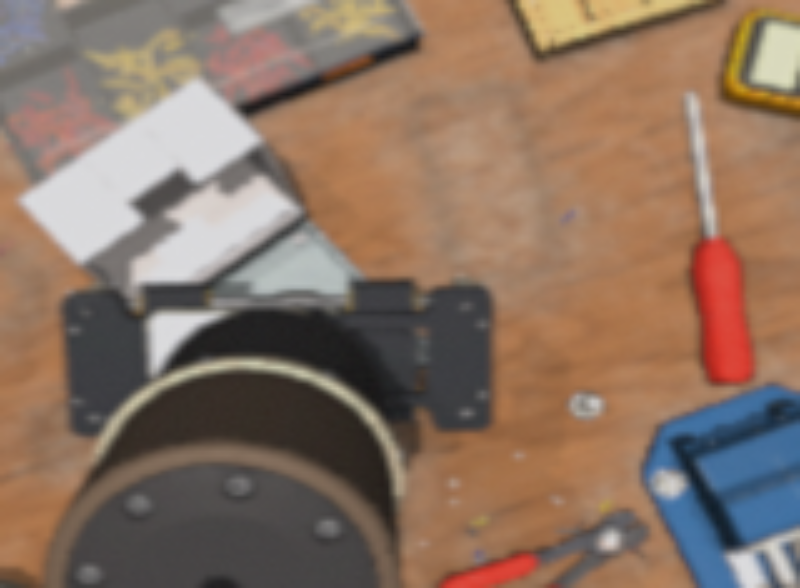

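Request:
{"op": "play_rows", "data": {"targets": [[0,0.003,0.008,-0.0007,-0.001,-0.009,0.65],[0,0,0,0,0,-0.008,0.65],[0,0,0,0,0,-0.005,0.65],[0,0,0,0,0,0,0.65],[0,0,0,0,0,0,0.65]]}}

```text
t: 17.18
eef_pos: [0.528, 0.2591, 0.082]
ee_rot: [-3.133, -0.302, 0.001]
force: [-0.1, 0.1, 0.4]
width: 0.057
```

Well aligned; close.

Request:
{"op": "play_rows", "data": {"targets": [[0,0,0,0,0,-0.001,0],[0,0,0,0,0,0,0],[0,0,0,0,0,0,0],[0,0,0,0,0,0,0],[0,0,0,0,0,0,0]], "grip_force": 50}}

```text
t: 17.8
eef_pos: [0.5282, 0.2595, 0.0816]
ee_rot: [-3.132, -0.303, 0.0]
force: [-0.1, -0.3, -0.9]
width: 0.0434
```

Request:
{"op": "play_rows", "data": {"targets": [[0,0,0,0,0,-0.0025,0],[0,0,0,0,0,-0.0025,0],[0,0,0,0,0,-0.002,0],[0,0,0,0,0,0,0]]}}

```text
t: 18.3
eef_pos: [0.5284, 0.2597, 0.0755]
ee_rot: [-3.131, -0.305, 0.0]
force: [-4.8, -1.3, 7.2]
width: 0.0435
```

Request:
{"op": "play_rows", "data": {"targets": [[0,0,0.05,0,0,-0.001,0],[0,0,0.1,0,0,-0.0003,0],[0,0,0.1,0,0,-0.0003,0],[0,0,0,0,0,0,0]]}}

```text
t: 18.8
eef_pos: [0.5287, 0.26, 0.0753]
ee_rot: [-3.13, -0.307, 0.259]
force: [-2.9, -1.4, 4.8]
width: 0.0433
```

Request:
{"op": "play_rows", "data": {"targets": [[0,0,0,0,0,-0.0005,0],[0,0,0,0,0,0,0]], "grip_force": 58}}

```text
t: 19.05
eef_pos: [0.5287, 0.26, 0.0754]
ee_rot: [-3.13, -0.308, 0.259]
force: [-2.8, -0.6, 4.3]
width: 0.043
```

```bash
python3 - <<'E'
from h import *
p,d=grab_frame("side");cv2.imwrite("pics/side11c.png",cv2.resize(p[90:230,190:350],None,fx=5,fy=4.2))
for _ in range(3):
    s=get_state();print(s["t"],s["eef_pos"],s["force"],s["moment"],s["q"]); grab_frame("side")
E
```

```text
19.1 [0.52874328 0.25995681 0.07540597] [-2.70067248 -0.91182486  4.04011476] [-0.48201299  1.49691841  0.03291315] [ 0.82127055  0.23350184 -0.8586584   0.63688143 -0.25823251  0.41006545]
19.15 [0.52874022 0.25999271 0.07537146] [-3.48378591 -1.55273778  5.53211281] [-0.56665761  1.56206018  0.00319901] [ 0.82134307  0.23359785 -0.85857792  0.63674786 -0.25827072  0.41020537]
19.2 [0.52874408 0.25997941 0.07534908] [-3.65362309 -1.11037258  5.63120537] [-0.54828564  1.58254686  0.03532289] [ 0.82134656  0.23365083 -0.85854298  0.63669735 -0.25832689  0.41023491]
```

View pics/side11c.png

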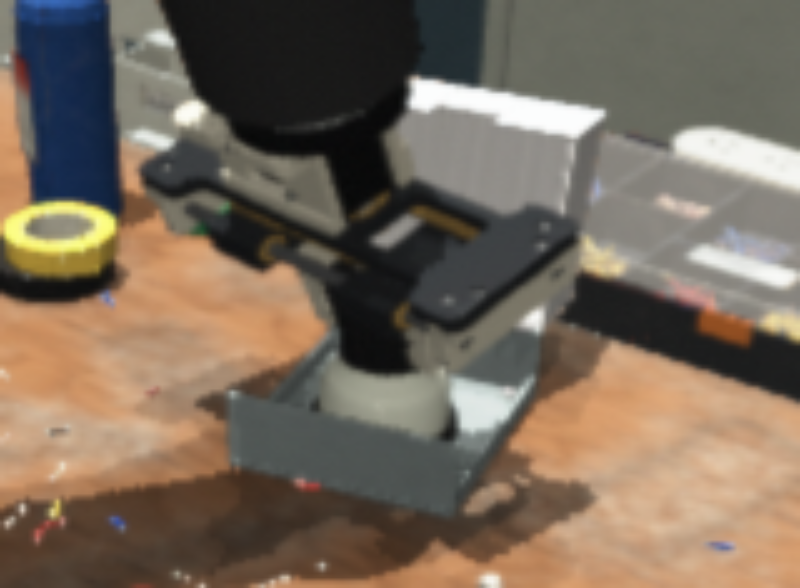

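```bash
python3 - <<'E'
from h import *
a=cv2.imread("pics/side10c.png",0);b=cv2.imread("pics/side11c.png",0)
for x in(355,375,395):
  for n,i in(("before",a),("now",b)):
    c=i[330:400,x-3:x+4].mean(1); k=np.argmax(c>110); print(x,n,330+k)
print(proj("side",[[.528,.259,.062],[.528,.259,.0555]]))
E
```

```text
355 before 365
355 now 371
375 before 369
375 now 376
395 before 370
395 now 377
[[266.53146953 172.32929424]
 [266.43962043 174.63615231]]
```

Request:
{"op": "play_rows", "data": {"targets": [[0,0,0,0,0,-0.001,0],[0,0,0,0,0,-0.0015,0],[0,0,0,0,0,0,0]], "grip_force": 60}}

```text
t: 19.62
eef_pos: [0.5288, 0.26, 0.0739]
ee_rot: [-3.13, -0.31, 0.259]
force: [-3.5, -0.4, 5.6]
width: 0.0431
```

```bash
python3 - <<'E'
from h import *
b,d=grab_frame("side");b=cv2.resize(b[90:230,190:350],None,fx=5,fy=4.2);b=cv2.cvtColor(b,cv2.COLOR_BGR2GRAY)
for x in(355,375,395):
    c=b[330:400,x-3:x+4].mean(1); print(330+np.argmax(c>110))
for _ in range(3):
    s=get_state();print(s["t"],s["eef_pos"],s["ee_rot"],s["force"],s["moment"]); grab_frame("side")
E
```

```text
374
379
379
19.675 [0.52875387 0.25995944 0.0739347 ] [-3.12962882 -0.30994426  0.25901338] [-2.81898872 -1.16786651  5.91852516] [-0.58351273  1.57394347 -0.02194573]
19.725 [0.52876329 0.26001347 0.07392768] [-3.12955553 -0.30994967  0.25901571] [-4.37285837 -1.11680065  5.6981908 ] [-0.56542857  1.63279034 -0.03260195]
19.775 [0.52874948 0.25998685 0.07390075] [-3.12961813 -0.30988786  0.25899579] [-3.96996491 -0.82934928  5.34644089] [-0.66430742  1.68562722 -0.01507377]
```

Request:
{"op": "play_rows", "data": {"targets": [[0,0,0.08,0,0,-0.0004,0],[0,0,0.1,0,0,-0.0004,0],[0,0,0.1,0,0,-0.0004,0],[0,0,0.1,0,0,-0.0004,0]]}}

```text
t: 20.32
eef_pos: [0.5281, 0.2602, 0.0735]
ee_rot: [-3.129, -0.312, 0.652]
force: [3.9, -15.3, 13.8]
width: 0.0434
```

```bash
python3 - <<'E'
from h import *
b,d=grab_frame("side");b=cv2.resize(b[90:230,190:350],None,fx=5,fy=4.2);cv2.imwrite("pics/side12c.png",b);b=cv2.cvtColor(b,cv2.COLOR_BGR2GRAY)
for x in(355,375,395):
    c=b[330:400,x-3:x+4].mean(1); print(330+np.argmax(c>110))
s=get_state();print(s["t"],s["eef_pos"],s["ee_rot"],s["force"],s["moment"],s["q"])
E
```

```text
375
379
379
20.375 [0.52830192 0.2600401  0.07355892] [-3.13096958 -0.31190916  0.66143989] [-5.888167   -3.68021625  7.46649737] [-1.43888715  2.27952688  0.14168498] [ 0.81036708  0.24668487 -0.68329314  0.10753669 -0.33242585  1.32732602]
```

View pics/side12c.png

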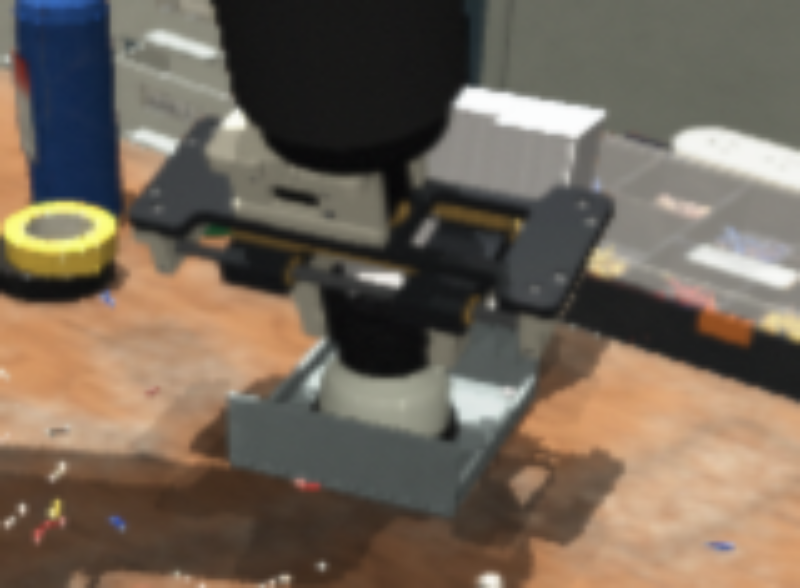

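Request:
{"op": "play_rows", "data": {"targets": [[0,0,0.06,0,0,-0.0003,0],[0,0,0.08,0,0,-0.0003,0],[0,0,0.08,0,0,-0.0003,0],[0,0,0.08,0,0,-0.0003,0],[0,0,0.0,0,0,0,0]]}}

```text
t: 21.0
eef_pos: [0.5289, 0.2596, 0.0743]
ee_rot: [-3.132, -0.314, 0.972]
force: [-3.8, 0.6, 5.6]
width: 0.0435
```

```bash
python3 - <<'E'
from h import *
b,d=grab_frame("side");b=cv2.resize(b[90:230,190:350],None,fx=5,fy=4.2);cv2.imwrite("pics/side13c.png",b);b=cv2.cvtColor(b,cv2.COLOR_BGR2GRAY)
for x in(355,375,395):
    c=b[330:400,x-3:x+4].mean(1); print(330+np.argmax(c>110))
s=get_state();print(s["t"],s["eef_pos"],s["ee_rot"],s["force"],s["moment"],s["q"])
E
```

```text
374
379
379
21.05 [0.528856   0.2596014  0.07432518] [-3.13176469 -0.31402012  0.97123127] [-4.31971753 -0.77949648  6.72813149] [-0.65738538  1.29906181  0.24860478] [ 0.72730164  0.26748435 -0.52800882 -0.18351531 -0.47917059  1.96664828]
```

Request:
{"op": "play_rows", "data": {"targets": [[0,0,0.06,0,0,-0.0008,0],[0,0,0.08,0,0,-0.0004,0],[0,0,0.08,0,0,-0.0004,0],[0,0,0.08,0,0,-0.0004,0],[0,0,0.06,0,0,-0.0003,0],[0,0,0.0,0,0,0,0]]}}

```text
t: 21.8
eef_pos: [0.5294, 0.2593, 0.0745]
ee_rot: [-3.133, -0.316, 1.343]
force: [-4.7, 1.1, 5.6]
width: 0.043
```

```bash
python3 - <<'E'
from h import *
for n in("side","top"):
    b,d=grab_frame(n);b=cv2.resize(b[90:230,190:350],None,fx=5,fy=4.2);cv2.imwrite(f"pics/{n}14c.png",b)
s=get_state();print(s["t"],s["eef_pos"],s["ee_rot"],s["force"],s["moment"],s["q"])
E
```

```text
21.9 [0.52935653 0.25930808 0.07450738] [-3.13345617 -0.31564449  1.3429008 ] [-2.92257769  0.61245209  5.57783466] [-0.37530738  0.96558182  0.3442901 ] [ 0.632667    0.30934767 -0.39079076 -0.34590417 -0.66257858  2.53401151]
```

View pics/side14c.png

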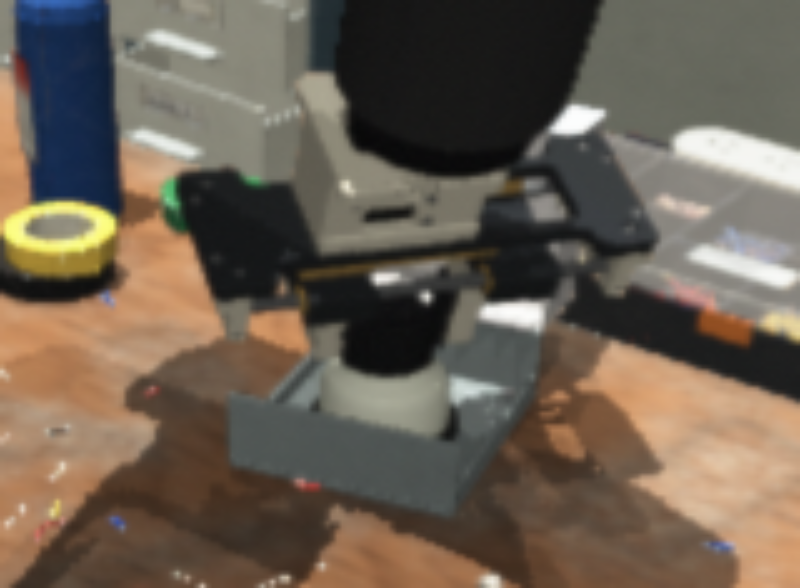

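View pics/top14c.png

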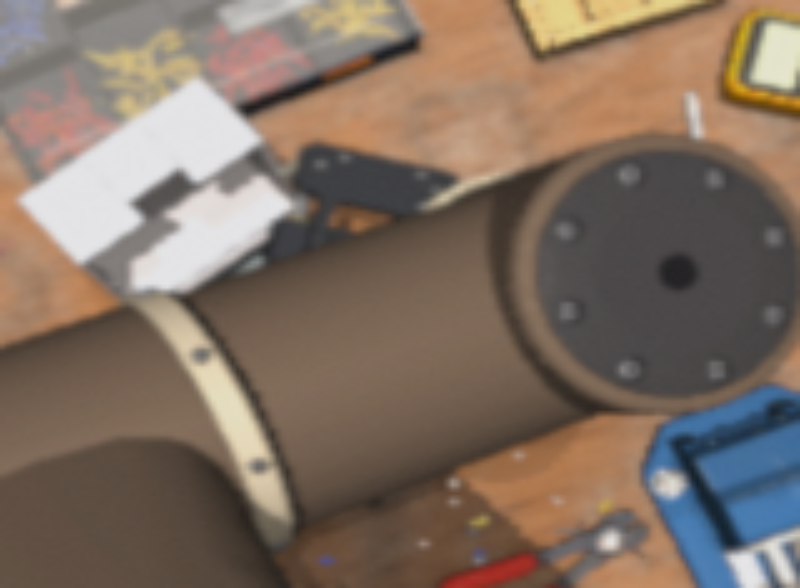

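Request:
{"op": "play_rows", "data": {"targets": [[0,0,0,0,0,0.003,0],[0,0,0,0,0,0.003,0],[0,0,0,0,0,0.003,0],[0,0,0,0,0,0,0]]}}

```text
t: 22.4
eef_pos: [0.5292, 0.2588, 0.0835]
ee_rot: [-3.133, -0.314, 1.342]
force: [-0.5, 0.0, -0.1]
width: 0.0434
```

```bash
python3 - <<'E'
from h import *
b,d=grab_frame("side");b=cv2.resize(b[90:230,190:350],None,fx=5,fy=4.2);cv2.imwrite("pics/side15c.png",b)
s=get_state();print(s["t"],s["eef_pos"],s["ee_rot"],s["force"],s["moment"],s["width"])
E
```

```text
22.45 [0.52920637 0.25875391 0.08329311] [-3.13292675 -0.3143329   1.34206585] [-0.29024148  0.31677473 -0.30667114] [-1.1516082   0.1096714  -0.02265951] 0.04327479947175754
```

View pics/side15c.png

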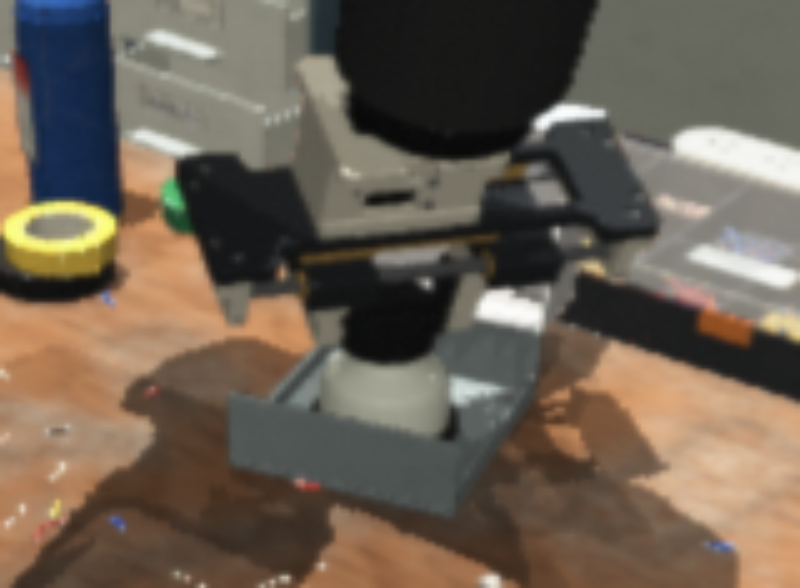

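Request:
{"op": "play_rows", "data": {"targets": [[0,0,0,0,0,0.002,0],[0,0,0,0,0,0.002,0],[0,0,0,0,0,0,0]]}}

```text
t: 22.82
eef_pos: [0.5292, 0.2586, 0.0872]
ee_rot: [-3.133, -0.314, 1.342]
force: [0.4, -0.5, -0.6]
width: 0.0432
```

Request:
{"op": "play_rows", "data": {"targets": [[0,0,0,0,0,0.006,0],[0,0,0,0,0,0.01,0],[0,0,0,0,0,0.01,0],[0,0,0,0,0,0.01,0],[0,0,0,0,0,0.006,0],[0,0,0,0,0,0,0],[0,0,0,0,0,0,0]]}}

```text
t: 23.7
eef_pos: [0.5295, 0.2588, 0.1332]
ee_rot: [-3.134, -0.315, 1.342]
force: [-0.2, 0.6, -0.2]
width: 0.0431
```

```bash
python3 - <<'E'
from h import *
for n in("side","top"):
    b,d=grab_frame(n);cv2.imwrite(f"pics/{n}16r.png",b);b=cv2.resize(b[80:220,190:350],None,fx=5,fy=4.2);cv2.imwrite(f"pics/{n}16c.png",b)
s=get_state();print(s["t"],s["eef_pos"],s["ee_rot"],s["force"],s["width"])
print(proj("side",[[.5283,.2592,.112],[.5283,.2592,.142]]))
E
```

```text
23.8 [0.52949972 0.25872638 0.13306609] [-3.13391783 -0.31486996  1.3422779 ] [-0.19952295  0.17190924 -0.0421863 ] 0.043187994099019
[[267.33472984 153.82210156]
 [267.79972297 142.14966241]]
```

View pics/side16c.png

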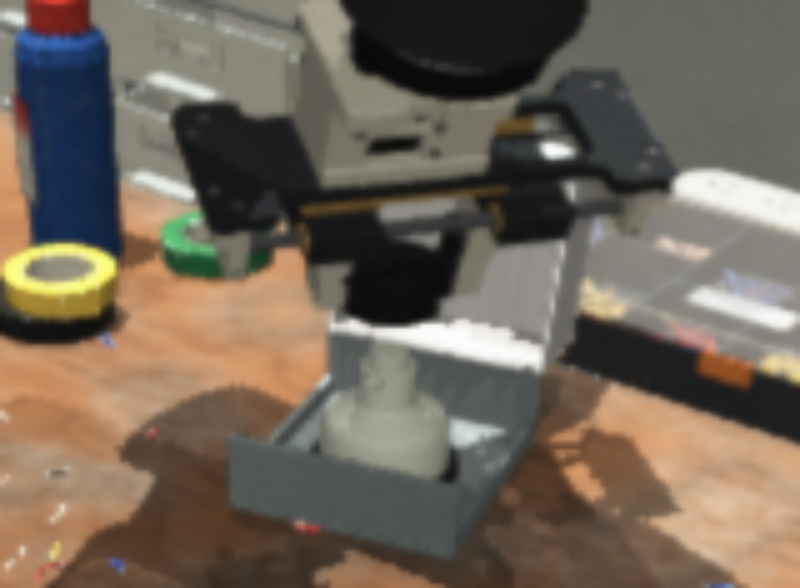

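```bash
python3 - <<'E'
from h import *
K,D,E=cam("side"); o=-E[:3,:3].T@E[:3,3]; a=np.array([.5283,.2592]); u=(o[:2]-a)/np.linalg.norm(o[:2]-a)
for z in(.062,.110,.112,.114): print(z,proj("side",[[*(a+.022*u),z]]))
for f in("side8","side9","side16r"):
    i=cv2.imread(f"pics/{f}.png",0); 
    for c in(264,267,270):
        seg=i[140:190,c].astype(int); print(f,c,[140+k for k in range(1,49) if seg[k]-seg[k-1]>25],)
i=cv2.imread("pics/side16r.png"); cv2.imwrite("pics/side16z.png",cv2.resize(i[125:185,240:300],None,fx=10,fy=10,interpolation=cv2.INTER_CUBIC))
E
```

```text
0.062 [[266.3779917  177.79648852]]
0.11 [[267.09056198 159.94593394]]
0.112 [[267.12126116 159.17618805]]
0.114 [[267.15204366 158.40429462]]
side8 264 [155, 177, 178, 181]
side8 267 [155, 177, 178]
side8 270 [156, 177, 178, 182]
side9 264 [142, 177, 178, 181]
side9 267 [141, 142, 177, 178, 182]
side9 270 [141, 177, 178, 182]
side16r 264 [157, 158]
side16r 267 [157, 158]
side16r 270 [157, 158]
```

View pics/side16z.png

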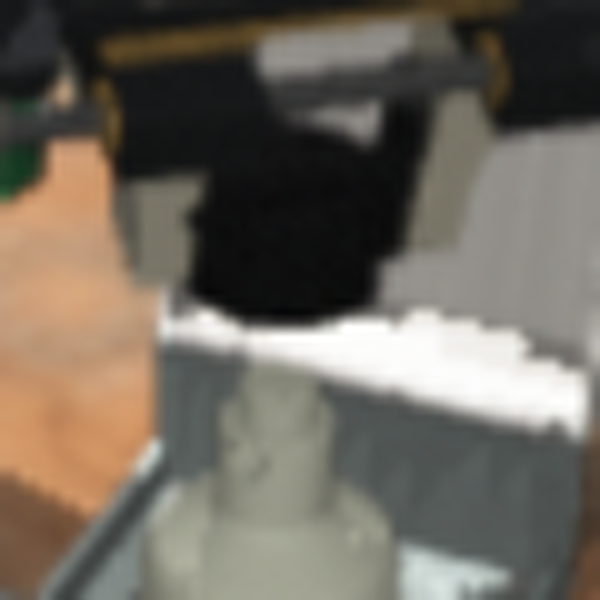

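View pics/top16c.png

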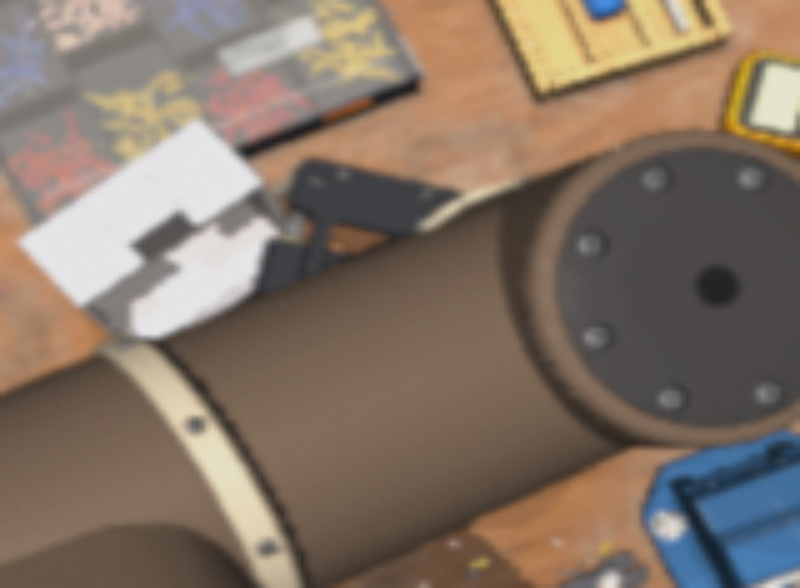

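Request:
{"op": "play_rows", "data": {"targets": [[0,0,0,-0.0008,0.0005,-0.0017,0],[0,0,0,0,0,-0.0017,0],[0,0,0,0,0,0,0],[0,0,0,0,0,0,0]]}}

```text
t: 24.3
eef_pos: [0.5282, 0.259, 0.1283]
ee_rot: [-3.133, -0.314, 1.342]
force: [0.9, -0.2, -0.5]
width: 0.0432
```

```bash
python3 - <<'E'
from h import *
b,d=grab_frame("side"); cv2.imwrite("pics/side17.png",b); t,_=grab_frame("top")
s=get_state();print(s["t"],s["eef_pos"],s["ee_rot"],s["force"],s["moment"],s["width"])
def edge(f,r0,r1,cols):
    i=cv2.imread(f,0).astype(float); i=cv2.resize(i,None,fx=1,fy=8,interpolation=cv2.INTER_LINEAR); out=[]
    for c in cols:
        seg=i[r0*8:r1*8,c]; k=np.nonzero(seg<70)[0]; out.append(round(r0+k.max()/8,1) if len(k) else None)
    return out
cols=range(258,278)
print(edge("pics/side8.png",160,182,cols)); print(edge("pics/side17.png",145,165,cols))
cv2.imwrite("pics/cmp.png",np.hstack([cv2.resize(cv2.imread("pics/side8.png")[140:190,245:295],None,fx=8,fy=8,interpolation=2),cv2.resize(b[120:170,245:295],None,fx=8,fy=8,interpolation=2)]))
E
```

```text
24.4 [0.52824996 0.25902434 0.12840453] [-3.1326575  -0.31364287  1.34179703] [-1.07760875 -1.08757904 -0.31201234] [-1.12947473  0.07726103 -0.07031714] 0.04276544759913653
[np.float64(172.9), np.float64(174.1), np.float64(175.6), np.float64(176.2), np.float64(176.6), np.float64(176.8), np.float64(177.0), np.float64(177.0), np.float64(177.2), np.float64(177.4), np.float64(177.2), np.float64(177.2), np.float64(177.1), np.float64(176.8), np.float64(176.8), np.float64(176.4), np.float64(175.9), np.float64(175.0), np.float64(173.9), np.float64(173.0)]
[np.float64(156.1), np.float64(156.9), np.float64(157.8), np.float64(158.5), np.float64(158.8), np.float64(159.2), np.float64(159.9), np.float64(159.6), np.float64(159.6), np.float64(159.6), np.float64(159.5), np.float64(159.5), np.float64(159.4), np.float64(159.0), np.float64(158.5), np.float64(158.0), np.float64(157.6), np.float64(157.1), np.float64(156.5), np.float64(154.6)]
```

View pics/cmp.png

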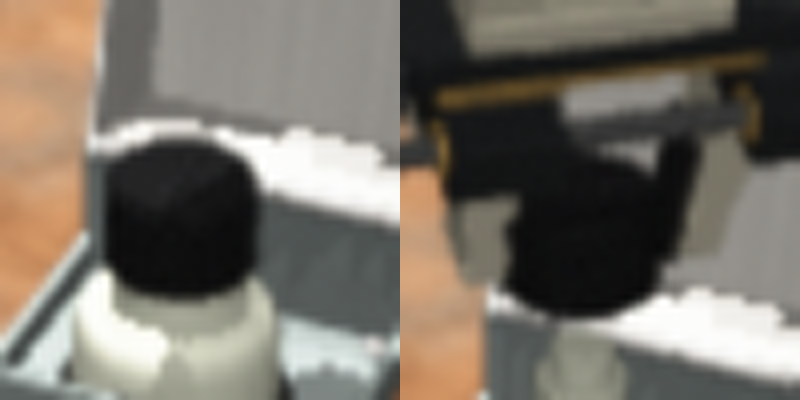

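Request:
{"op": "play_rows", "data": {"targets": [[0,0,0,0.0007,-0.0003,0.0015,0],[0,0,0,0,0,0,0],[0,0,0,0,0,0,0],[0,0,0,0,0,0,0]]}}

```text
t: 24.9
eef_pos: [0.5292, 0.2587, 0.1303]
ee_rot: [-3.133, -0.314, 1.342]
force: [-0.3, 0.0, -0.3]
width: 0.0436
```

```bash
python3 - <<'E'
from h import *
b,d=grab_frame("side"); cv2.imwrite("pics/side18.png",b)
s=get_state();print(s["t"],s["eef_pos"],s["ee_rot"],s["force"],s["qd"].round(4),s["width"])
E
```

```text
24.95 [0.52911769 0.25874441 0.13023168] [-3.13293199 -0.3139707   1.3418352 ] [-0.5378587   0.02982562  0.15181932] [ 0.0007  0.0011  0.0006 -0.0003 -0.0008  0.0002] 0.04328855571706663
```

View pics/side18.png

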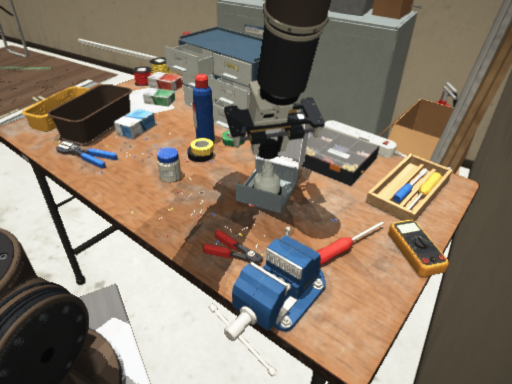

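The side view shows the cap (about 268, 150) above the bare neck, the cover open, the driver on the bench (about 340, 250), and the jar and cutters untouched.

```bash
python3 -c "
from station import *
print(job_done())"
```

```text
the job is handed in; nothing more can be done
None
```

I did the whole job in the order asked and handed it in at about 25 s; no verdict was reported.

- **Cover:** I picked up the screwdriver and put its blade about 20 mm into the notch. I levered the cover up until its spring threw it open, and the pictures afterwards show it fully open.
- **Screwdriver:** I laid it back within a few millimetres of where I picked it up, and it was lying there in the later pictures.
- **Cap:** I gripped it with the gripper tilted about 17° to clear the open cover. I pressed it down about 6 to 7 mm, turned it about 75° anticlockwise and lifted it off. Lifting took almost no force.
- **Final checks:** The cap was held about 5 cm above where it sat, level to within about 3° and within about 2 mm of the bottle axis. The wrist force was near zero. The jar and side cutters looked undisturbed in the last picture. The bolt was hidden there, but it was still standing when last seen just before the cap was gripped.

**Checks that disagreed:**
- During the press, the wrist force read about 5 to 6 N where about 8 N was expected.
- The first picture while pressing showed the cap down only about 4.7 mm, where the gripper had moved about 6 mm. The cap had slipped 1 to 2 mm in the grip.
- I pressed a further 1.5 mm before making most of the turn, and raised the final height to allow for the slip.
- The sideways force briefly reached about 15 N during the twist, and the moment reading stayed around 1 N m even when the cap was free.

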